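# Load the solder reel on the sloping feeder

## Task

Take the larger solder reel off its upright post and lay it flat on the sloping feeder deck, inside the lip and with its bore over the deck's hole. Then take the spindle pin from its block and push it through the reel and the deck until its collar is fully home on the reel. Leave the smaller reel on its post and do not knock over the small flux bottle.

Things in the scene. Friction and masses are not known exactly. Their poses are not given: they have to be found in the camera images.
- rack: Dark steel base plate 80 x 180 x 8 mm lying on the table, fixed, with two upright steel posts of 12 mm diameter at y = -50 and +50 mm in its frame; the posts' pointed tops are 66 mm above the table. Origin: centre of its underside, z up. Each post carries one reel; which post has which reel varies.
- reel: The larger solder reel (loose): grey plastic flanges with wound silvery solder, 54 mm diameter, 40 mm tall, bore 18 mm right through, 0.2 to 0.4 kg. Origin: centre of its underside, z along its bore (up at the start). It starts standing on the rack's base plate with a post through it (underside 8 mm above the table). Both faces are alike.
- small_reel: The smaller reel (loose), same materials, 38 mm diameter, 28 mm tall, bore 18 mm, on the other post. Origin: centre of its underside. To be left there.
- deck: Feeder's sloping aluminium deck, 90 x 90 x 20 mm, fixed on a steel foot. Origin: centre of the hole's mouth on its upper face, 50 mm above the table. z: deck normal and hole axis, leaning 30 degrees from vertical to the low side (-x, roughly facing the robot); y level. Hole 13 mm wide, right through. A lip 8 mm high, inner radius 30 mm, rings the low side (75 degrees either way of -x).
- deck_exit (a point): Point on the hole's axis 24 mm below the deck's upper face (4 mm past its underside): where the pin's tip is when the pin is home.
- pin: Spindle pin (loose, about 70 g): steel shank 10 mm diameter, 64 mm long, nose tapered to 5 mm over the last 8 mm; above it a collar 26 mm diameter, 4 mm thick, then a round black grip 20 mm diameter, 26 mm tall. Origin: on the axis at the collar's underside; z runs from tip to grip (grip top at +30 mm). It starts upright in the pin block, collar on the block's top.
- pin_tip (a point): Tip of the pin's shank, 64 mm below its origin along its axis.
- pin_block: Black block 70 x 70 x 72 mm, fixed, with an upright hole of 13 mm diameter in its centre that holds the pin. Origin: centre of its underside, z up.
- flux_bottle: Bystander: small upright clear bottle, 32 mm diameter, 75 mm tall. Origin: centre of its underside.

How it is judged:
On the way, in this order (a step that is already met when the one before it is completed fails the run):
1. the larger reel is drawn up off its post, its underside more than 72 mm above the table (z of reel in the frame of rack above 0.072 m), for 0.1 s.
2. the larger reel lies flat on the sloping deck inside the lip, centred over the hole within 7 mm, and the fingers have let go of it (distance between reel and deck below 0.007 m and z of reel in the frame of deck below 0.004 m and angle between the z axis of reel and the z axis of deck, either way round below 0.1 rad and contact force between the fingers and reel below 0.1 N), for 0.3 s.
At the end, for the whole second after the job is handed in: Larger reel flat on the deck (within 0.1 rad, 4 mm), centre within 7 mm of the hole; pin through reel and hole, within 0.12 rad of the deck normal, tip within 5 mm of deck_exit (collar down on the reel); both released, at rest; smaller reel within 20 mm of its start; flux bottle standing (distance between reel and deck below 0.007 m and z of reel in the frame of deck below 0.004 m and angle between the z axis of reel and the z axis of deck, either way round below 0.1 rad and distance between pin_tip and deck_exit below 0.005 m and angle between the z axis of pin and the z axis of deck, either way round below 0.12 rad and linear speed of each of pin, reel below 0.02 m/s and distance of small_reel from where it was at the start of the episode below 0.02 m and angle between flux_bottle's own z axis and vertical below 0.6 rad); the robot touches nothing.
It fails at once if the smaller reel is moved by more than 20 mm (distance of small_reel from where it was at the start of the episode above 0.02 m).
It fails at once if the small flux bottle is knocked over (leaning more than 0.6 rad) (angle between flux_bottle's own z axis and vertical above 0.6 rad).
It also fails if it takes over 67 s, if anything falls off the work surface, if the arm or the gripper's body presses on something with over 40 N, if the wrist force passes 120 N, or if a joint passes its speed limit or range.

## Robot

A 6-joint arm with a two-finger parallel gripper is mounted at the origin on the work surface. World frame = base frame: x ahead of the robot, y to its left, z up, the work surface at z = 0. Lengths are in m, angles in rad, forces in N, time in s.
With the tool pointing down it reaches from about 0.375 to 0.9 m from the base axis. Payload 3.1 kg.
Tool frame: the origin (TCP) lies between the finger pads; the fingertips stand 19 mm ahead of it and the grasp point (between the pads) is the TCP; z points along the fingers, y is the line along which they close (so a half turn about z gives the same grasp; the last joint's range is limited). The gripper opens to 87 mm and grips with 3 to 60 N. Pads are 19 mm wide; open, the fingers measure 117 mm over their backs; the gripper's body (75 mm by 190 mm) begins 51 mm behind the grasp point.
Start: joints at [-1.325, 0.527, 1.433, -0, 1.181, -0.178], TCP at [0.257, -0.57, 0.242] pointing down, gripper open.
Joint ranges: [-3.08, 3.08], [-0.75, 2.2], [0.22, 2.44], [-1.43, 4.57], [0, 2.65], [-2.85, 2.85]. Speed limits (rad/s): [2.79, 2.79, 3.14, 3.14, 3.14, 3.14].

## Interface

Orientations are given as a unit quaternion [x, y, z, w].
In Python, from rig import telemetry, viewer, hand_in gives the robot as it stands. The module is installed in compiled form; this text tells all that it offers.
- The arm moves only by the shell command python3 -m creep 'ROWS' [FORCE]. ROWS is JSON, a list of rows, each an object with "translation": the shift along the tool's x, y, z in mm, a list of three; "roll": the turn about the tool's z in degrees; "gripper": the finger opening in mm, from 0 to 87. In form: [{"translation": [tx, ty, tz], "roll": roll, "gripper": gripper}, ...]. A call has 1 to 5 rows; each row is the pose to reach, as a shift and turn from the pose commanded when the call began, along the tool's axes at that moment; what a row does not reach only later rows make up. A row lasts 1/12 s, in which the tool goes at most 41.7 mm and 7.16 degrees, less where a joint would pass 70% of its speed; a pose out of reach is approached as far as the arm can. A call with a gripper value outside its range is refused whole. The fingers move at their own pace and stop on an object; FORCE is the grip in N (left out, the last holds). Time passes only in rows, so rows that repeat a pose let the fingers close. It gives the time, the measured TCP pose, the force, the opening and the grip force at its end, in the units of the state.
- telemetry.get_obs(): the state, without advancing time (a new reading comes with each control period).
- viewer.camera(name): name is "scene" or "side" or "wrist"; returns the picture (480x640x3 uint8, blue, green, red); there is no depth.
- viewer.camera_info(name): a dict with "intrinsics" (3x3 intrinsics, pixels), "rvec" (rotation vector, rad) and "tvec" (3), from world to camera coordinates, as OpenCV has them; the wrist camera has in their place "hand_eye" (4x4, takes a point from camera to tool coordinates, whose origin is the TCP and whose axes are the flange's). Camera axes: x right, y down, z forward; pixel columns grow to the right and rows downward; lengths in m; the calibration is good to about 2 mm. A picture is of the moment at which its call begins: read the wrist's pose just before it. camera_info takes no time and is no camera call.
- hand_in(): hands the job in; it is judged then, once.
Trained networks look in the newest picture that a camera, given by its name, has taken for a name from the list of things; names that differ only in an ending like _2 or _b are one class to them, and where a whole thing is asked for, a point or a joint stands for the part that bears it (a point fixed in the world has none). Each returns a list of dicts, best first, with "p" (0 to 1); they miss things now and then, are a little off and sometimes report something else, mostly with a low value. They report only what shows in the picture. A call takes as long as a camera call.
- viewer.recognise(camera, thing): "bbox" ([left, top, width, height] in pixels, round what is visible of it).
The state is a dict: "time": time; "q": joint angles; "joint_velocities": joint speeds; "joint_torque": joint torques, N m; "position": TCP position; "tool_rot": TCP orientation; "ft_force": force on the tool from outside, world axes, zero at the start; "moment": the same for the moment, N m; "grip_width": finger opening in m; "grip_force": force on a finger pad.
Only numpy, scipy, OpenCV 4.12 (cv2) and the standard library are available. Lean on these libraries where they do the work, as an engineer would, in place of code of your own. Each camera call takes 0.05 s, during which the arm holds its last target. There are 200 camera calls.

## Working session

There is one attempt and no reset: what is moved stays moved. The work goes in short steps, Python scripts to look and compute and a shell command to move; the robot and the scene stay as the last step left them, time stands still between calls to the robot, and variables do not carry over. Pictures are saved under pics/ and viewed, at most 10 in all, crops included, and the job is handed in when it is done.

```bash
mkdir -p pics; cat > h.py <<'E'
import numpy as np,cv2
from rig import telemetry,viewer
from scipy.spatial.transform import Rotation as R
def cam(n,o=None):
    i=viewer.camera_info(n);K=np.array(i["intrinsics"],float)
    if n=="wrist":
        o=o or telemetry.get_obs();T=np.eye(4);T[:3,:3]=R.from_quat(o["tool_rot"]).as_matrix();T[:3,3]=o["position"]
        M=np.linalg.inv(T@np.array(i["hand_eye"]))
        return K,M[:3,:3],M[:3,3]
    return K,cv2.Rodrigues(np.array(i["rvec"],float))[0],np.array(i["tvec"],float).ravel()
def proj(c,P):
    K,r,t=c;p=(np.atleast_2d(P)@r.T+t)@K.T;return p[:,:2]/p[:,2:]
def ray(c,uv):
    K,r,t=c;d=r.T@np.linalg.inv(K)@np.array([*uv,1.]);return -r.T@t,d/np.linalg.norm(d)
def atz(c,uv,z):
    o,d=ray(c,uv);return o+d*(z-o[2])/d[2]
def tri(l):
    A=np.zeros((3,3));b=np.zeros(3)
    for c,uv in l:
        o,d=ray(c,uv);m=np.eye(3)-np.outer(d,d);A+=m;b+=m@o
    return np.linalg.solve(A,b)
E
python3 - <<'E'
from h import *
o=telemetry.get_obs();print(o["position"],o["tool_rot"],o["grip_width"])
for n in ["scene","side"]:
    cv2.imwrite(f"pics/{n}0.png",viewer.camera(n))
    c=cam(n);print(n,c[0].round(0).tolist(),(-c[1].T@c[2]).round(3),c[1][2].round(2))
    for t in ["rack","reel","small_reel","deck","pin","pin_block","flux_bottle"]:
        print(t,[(np.round(x["bbox"]).tolist(),round(x["p"],2)) for x in viewer.recognise(n,t)[:2]])
print(viewer.camera_info("wrist"))
E
```

```text
[ 0.25685097 -0.56900939  0.24057269] [ 9.77634476e-01  2.10308474e-01 -4.95580327e-05 -1.08377113e-03] 0.08710629200691325
scene [[456.0, 0.0, 316.0], [0.0, 456.0, 231.0], [0.0, 0.0, 1.0]] [ 1.053 -0.118  0.813] [-0.53  0.1  -0.84]
rack [([165.0, 220.0, 95.0, 65.0], 0.59)]
reel [([173.0, 235.0, 29.0, 37.0], 0.66)]
small_reel [([224.0, 226.0, 22.0, 24.0], 0.59)]
deck [([286.0, 188.0, 38.0, 46.0], 0.39), ([300.0, 187.0, 14.0, 19.0], 0.16)]
pin [([301.0, 188.0, 14.0, 15.0], 0.58)]
pin_block [([289.0, 186.0, 35.0, 47.0], 0.64)]
flux_bottle [([326.0, 280.0, 18.0, 29.0], 0.66), ([288.0, 187.0, 32.0, 45.0], 0.38)]
side [[607.0, 0.0, 322.0], [0.0, 607.0, 239.0], [0.0, 0.0, 1.0]] [ 0.458 -0.65   0.725] [ 0.14  0.71 -0.69]
rack [([278.0, 351.0, 116.0, 129.0], 0.94)]
reel [([331.0, 403.0, 40.0, 60.0], 0.72)]
small_reel [([300.0, 355.0, 26.0, 36.0], 0.92)]
deck [([278.0, 142.0, 52.0, 60.0], 0.71)]
pin [([268.0, 248.0, 17.0, 25.0], 0.7)]
pin_block [([248.0, 253.0, 56.0, 64.0], 0.98)]
flux_bottle [([386.0, 241.0, 20.0, 44.0], 0.79)]
{'intrinsics': array([[335.3371082 ,   0.        , 321.31316123],
       [  0.        , 335.3371082 , 245.12182357],
       [  0.        ,   0.        ,   1.        ]]), 'hand_eye': array([[ 8.50529461e-05, -9.55419344e-01, -2.95252214e-01,
         8.20271813e-02],
       [ 9.99999268e-01,  4.37506345e-04, -1.12767704e-03,
         9.99160727e-04],
       [ 1.20657917e-03, -2.95251902e-01,  9.55418682e-01,
        -1.43294908e-01],
       [ 0.00000000e+00,  0.00000000e+00,  0.00000000e+00,
         1.00000000e+00]])}
```

View pics/scene0.png

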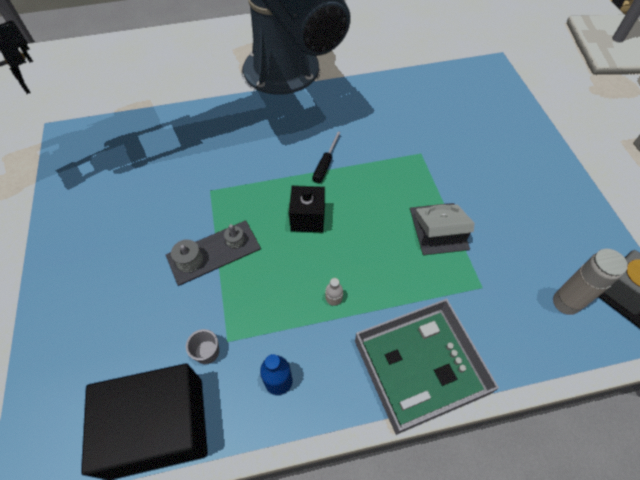

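View pics/side0.png

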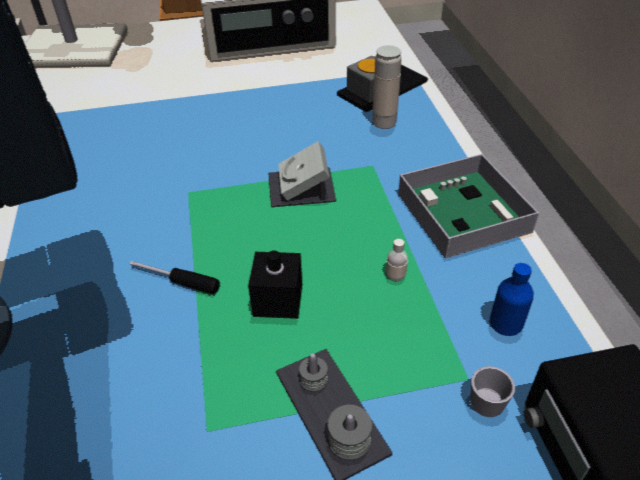

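```bash
python3 - <<'E'
from h import *
s,d=cam("scene"),cam("side")
for n,a,b in [("bigpost top",(182.5,246),(350,413)),("smallpost top",(233.5,228),(313,356)),("pin top",(307,193),(275,253)),("deck",(443,214),(297,175)),("bottle",(335,295),(396,264)),("footdeckcentre",(440,242),(302,190))]:
    P=tri([(s,a),(d,b)]);print(n,P.round(3),proj(s,P).round(0),proj(d,P).round(0))
print("rack corners", [atz(s,p,.008).round(3).tolist() for p in [(167,251),(248,223),(260,245),(181,280)]])
print([atz(d,p,.008).round(3).tolist() for p in [(277,374),(326,350),(390,455),(346,474)]])
print("foot side",[atz(d,p,.0).round(3).tolist() for p in [(269,174),(272,206),(336,201),(329,170)]])
print("foot scene",[atz(s,p,.0).round(3).tolist() for p in [(424,252),(469,249),(410,208)]])
E
```

```text
bigpost top [ 0.558 -0.282  0.067] [[183. 246.]] [[351. 414.]]
smallpost top [ 0.532 -0.183  0.056] [[234. 228.]] [[313. 356.]]
pin top [ 0.509 -0.027  0.1  ] [[308. 192.]] [[276. 254.]]
deck [0.582 0.24  0.033] [[442. 216.]] [[295. 173.]]
bottle [ 0.7   -0.015  0.021] [[335. 294.]] [[397. 265.]]
footdeckcentre [ 0.601  0.246 -0.024] [[442. 238.]] [[306. 194.]]
rack corners [[0.525, -0.328, 0.008], [0.493, -0.156, 0.008], [0.553, -0.139, 0.008], [0.598, -0.303, 0.008]]
[[0.482, -0.167, 0.008], [0.557, -0.143, 0.008], [0.601, -0.315, 0.008], [0.542, -0.327, 0.008]]
foot side [[0.537, 0.292, 0.0], [0.529, 0.197, 0.0], [0.646, 0.184, 0.0], [0.654, 0.278, 0.0]]
foot scene [[0.639, 0.187, -0.0], [0.652, 0.279, 0.0], [0.527, 0.194, 0.0]]
```

```bash
python3 -m creep '[{"translation":[196,-69,20],"roll":31.3,"gripper":87},{"translation":[196,-69,20],"roll":31.3,"gripper":87},{"translation":[196,-69,20],"roll":31.3,"gripper":87},{"translation":[196,-69,20],"roll":31.3,"gripper":87},{"translation":[196,-69,20],"roll":31.3,"gripper":87}]'
python3 -c "
from h import *
o=telemetry.get_obs();print(o['position'],R.from_quat(o['tool_rot']).as_matrix().round(4).tolist(),o['time'])"
```

```text
time: 1.22
position: [0.4042, -0.4292, 0.2221]
tool_rot: [0.998, -0.064, 0.0, 0.0]
ft_force: [0.8, -1.3, 0.8]
grip_width: 0.0872
grip_force: 0.0
[ 0.4041634  -0.42919246  0.22212685] [[0.9917, -0.1282, 0.0003], [-0.1282, -0.9917, -0.0006], [0.0004, 0.0006, -1.0]] 1.2167
```

```bash
python3 -m creep '[{"translation":[134,-165,40],"roll":0,"gripper":87},{"translation":[134,-165,40],"roll":0,"gripper":87},{"translation":[134,-165,40],"roll":0,"gripper":87},{"translation":[134,-165,40],"roll":0,"gripper":87},{"translation":[134,-165,40],"roll":0,"gripper":87}]' >/dev/null
python3 -m creep '[{"translation":[0,0,0],"roll":0,"gripper":87},{"translation":[0,0,0],"roll":0,"gripper":87}]'
python3 - <<'E'
from h import *
o=telemetry.get_obs();c=cam("wrist",o);im=viewer.camera("wrist")
for t in ["reel","small_reel","rack"]:
    for x in viewer.recognise("wrist",t)[:2]: print(t,np.round(x["bbox"],1),round(x["p"],2))
for P in [(.558,-.282,.066),(.532,-.183,.066)]:
    q=proj(c,P)[0];print(q);cv2.circle(im,tuple(int(v) for v in q),3,(0,0,255),1)
cv2.imwrite("pics/w1.png",im)
E
```

```text
time: 1.8
position: [0.5519, -0.2859, 0.1829]
tool_rot: [0.998, -0.059, -0.001, -0.0]
ft_force: [-0.6, 0.2, -0.6]
grip_width: 0.0871
grip_force: 0.0
reel [289.4 196.6  57.2  68. ] 0.87
reel [176.7 171.2 195.8 127.2] 0.45
small_reel [200.9 242.9  48.4  45.9] 0.92
rack [175.9 172.6 193.6 126.8] 0.57
[315.36148426 240.5764104 ]
[202.52705925 283.13901487]
```

View pics/w1.png

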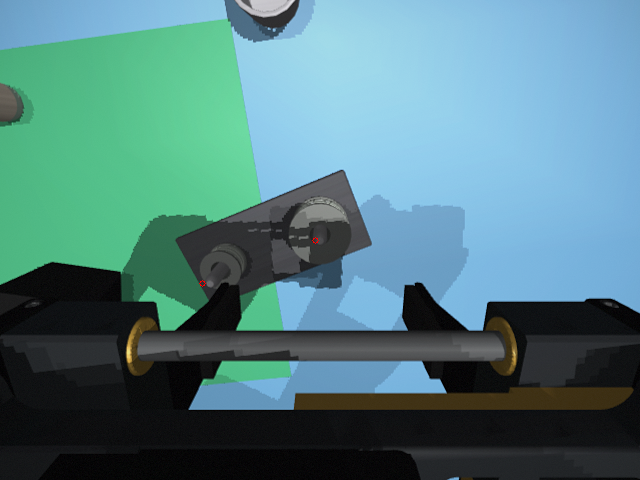

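```bash
python3 - <<'E'
import cv2
im=cv2.imread("pics/w1.png")[165:305,165:385]
cv2.imwrite("pics/w1z.png",cv2.resize(im,None,fx=3.6,fy=3.6,interpolation=cv2.INTER_CUBIC))
E
```

```text
(no output)
```

View pics/w1z.png

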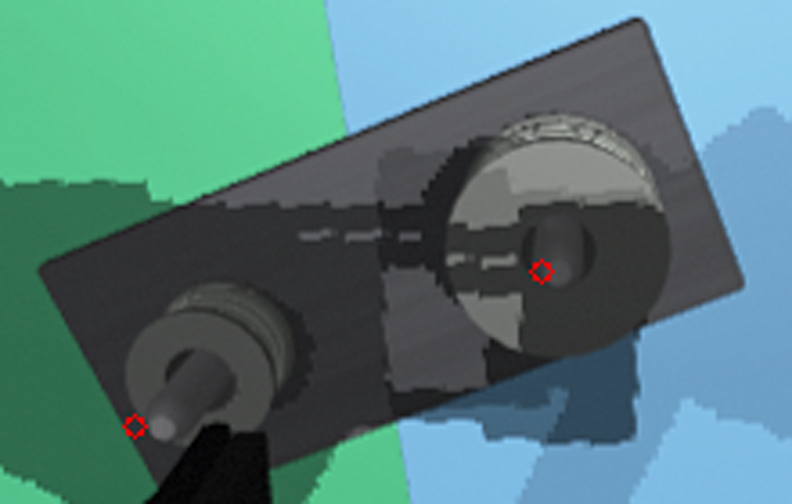

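```bash
python3 - <<'E'
from h import *
o=telemetry.get_obs();c=cam("wrist",o);print(o["position"],o["time"])
print(R.from_quat(o["tool_rot"]).as_matrix().round(4)[:2,:2])
print(atz(c,(321.4,241.4),.066),atz(c,(319.9,233.6),.048),atz(c,(210.3,283.9),.066))
E
```

```text
[ 0.54999915 -0.2895439   0.18391407] 2.0
[[ 0.9923 -0.1241]
 [-0.1241 -0.9923]]
[ 0.55466296 -0.29054752  0.066     ] [ 0.55647631 -0.2894636   0.048     ] [ 0.52908329 -0.19264161  0.066     ]
```

```bash
python3 - <<'E'
from h import *
for k in range(2):
    o=telemetry.get_obs();c=cam("wrist",o);im=viewer.camera("wrist");print(o["time"],o["position"])
    r=viewer.recognise("wrist","reel")[0];print(r)
ref=cv2.imread("pics/w1.png")
t=ref[165:305,165:385];m=cv2.matchTemplate(im,t,cv2.TM_CCOEFF_NORMED);_,v,_,l=cv2.minMaxLoc(m);print(v,l[0]-165,l[1]-165)
dx,dy=l[0]-165,l[1]-165
print(atz(c,(321.4+dx,241.4+dy),.066),atz(c,(319.9+dx,233.6+dy),.048),atz(c,(210.3+dx,283.9+dy),.066))
cv2.imwrite("pics/w2.png",im)
E
```

```text
2.0 [ 0.54999915 -0.2895439   0.18391407]
{'bbox': [280.7, 196.2, 66.6, 67.1], 'p': 0.92}
2.1 [ 0.54992071 -0.28965245  0.18399976]
{'bbox': [283.0, 195.0, 60.2, 64.8], 'p': 0.59}
0.9670299887657166 -4 -1
[ 0.55582719 -0.28752385  0.066     ] [ 0.55771667 -0.2862481   0.048     ] [ 0.53036411 -0.18953485  0.066     ]
```

```bash
python3 -m creep '[{"translation":[7,-5,20],"roll":0,"gripper":87},{"translation":[7,-5,60],"roll":0,"gripper":87},{"translation":[7,-5,100],"roll":0,"gripper":87},{"translation":[7,-5,130],"roll":0,"gripper":87},{"translation":[7,-5,146],"roll":0,"gripper":87}]'
python3 -m creep '[{"translation":[0,0,0],"roll":0,"gripper":50},{"translation":[0,0,0],"roll":0,"gripper":50},{"translation":[0,0,0],"roll":0,"gripper":50},{"translation":[0,0,0],"roll":0,"gripper":50},{"translation":[0,0,0],"roll":0,"gripper":50}]' 25
python3 -m creep '[{"translation":[0,0,0],"roll":0,"gripper":50},{"translation":[0,0,0],"roll":0,"gripper":50},{"translation":[0,0,0],"roll":0,"gripper":50},{"translation":[0,0,0],"roll":0,"gripper":50},{"translation":[0,0,0],"roll":0,"gripper":50}]'
```

```text
time: 2.62
position: [0.5559, -0.2833, 0.0338]
tool_rot: [0.998, -0.062, -0.003, -0.002]
ft_force: [0.3, 0.1, 0.6]
grip_width: 0.0867
grip_force: 0.0
time: 3.03
position: [0.5594, -0.285, 0.0395]
tool_rot: [0.998, -0.061, 0.002, 0.001]
ft_force: [-0.3, 0.2, -0.5]
grip_width: 0.0616
grip_force: 0.0
time: 3.45
position: [0.559, -0.2849, 0.0389]
tool_rot: [0.998, -0.061, 0.001, 0.001]
ft_force: [-0.8, -1.0, 6.0]
grip_width: 0.0525
grip_force: 25.0
```

```bash
python3 -m creep '[{"translation":[0,0,-20],"roll":0,"gripper":50},{"translation":[0,0,-50],"roll":0,"gripper":50},{"translation":[0,0,-85],"roll":0,"gripper":50},{"translation":[0,0,-120],"roll":0,"gripper":50},{"translation":[0,0,-155],"roll":0,"gripper":50}]'
python3 -m creep '[{"translation":[0,0,-10],"roll":0,"gripper":50},{"translation":[0,0,-20],"roll":0,"gripper":50},{"translation":[0,0,-20],"roll":0,"gripper":50}]'
```

```text
time: 3.87
position: [0.5572, -0.2829, 0.1926]
tool_rot: [0.998, -0.061, -0.002, -0.001]
ft_force: [1.1, 0.8, -4.6]
grip_width: 0.0522
grip_force: 24.9
time: 4.12
position: [0.5584, -0.2839, 0.2131]
tool_rot: [0.998, -0.061, 0.0, 0.0]
ft_force: [0.1, -0.3, -4.0]
grip_width: 0.0522
grip_force: 24.9
```

```bash
python3 -m creep '[{"translation":[-12,-25,-5],"roll":0,"gripper":50},{"translation":[-24,-60,-10],"roll":0,"gripper":50},{"translation":[-36,-100,-20],"roll":0,"gripper":50},{"translation":[-48,-140,-20],"roll":0,"gripper":50},{"translation":[-60,-180,-20],"roll":0,"gripper":50}]'
python3 -m creep '[{"translation":[-15,-40,0],"roll":0,"gripper":50},{"translation":[-30,-80,0],"roll":0,"gripper":50},{"translation":[-45,-120,0],"roll":0,"gripper":50},{"translation":[-60,-160,0],"roll":0,"gripper":50},{"translation":[-70,-200,0],"roll":0,"gripper":50}]'
python3 -m creep '[{"translation":[-3,-40,0],"roll":0,"gripper":50},{"translation":[-6,-80,0],"roll":0,"gripper":50},{"translation":[-10,-120,0],"roll":0,"gripper":50},{"translation":[-10,-140,0],"roll":0,"gripper":50},{"translation":[-10,-140,0],"roll":0,"gripper":50}]'
```

```text
time: 4.53
position: [0.5191, -0.0975, 0.2302]
tool_rot: [0.998, -0.062, -0.002, -0.001]
ft_force: [0.2, 0.8, -4.3]
grip_width: 0.0524
grip_force: 24.9
time: 4.95
position: [0.4728, 0.1056, 0.2299]
tool_rot: [0.998, -0.061, -0.004, 0.0]
ft_force: [0.2, -0.2, -4.2]
grip_width: 0.0525
grip_force: 24.9
time: 5.37
position: [0.4822, 0.2481, 0.2298]
tool_rot: [0.998, -0.059, -0.002, -0.0]
ft_force: [1.3, -0.3, -3.9]
grip_width: 0.0527
grip_force: 24.9
```

```bash
python3 -m creep '[{"translation":[0,0,0],"roll":0,"gripper":50},{"translation":[0,0,0],"roll":0,"gripper":50},{"translation":[0,0,0],"roll":0,"gripper":50}]'
python3 - <<'E'
from h import *
import json
o=telemetry.get_obs();c=cam("wrist",o);im=viewer.camera("wrist");print(o["position"],o["tool_rot"])
json.dump({k:np.array(o[k]).tolist() for k in("position","tool_rot")},open("w3.json","w"))
print(proj(c,(.585,.24,.05)),viewer.recognise("wrist","deck")[:1])
cv2.imwrite("pics/w3.png",im)
q=proj(c,(.585,.24,.05))[0].astype(int);x0,y0=max(q[0]-110,0),max(q[1]-80,0);print(x0,y0)
cv2.imwrite("pics/w3z.png",cv2.resize(im[y0:y0+160,x0:x0+220],None,fx=3.6,fy=3.6,interpolation=cv2.INTER_CUBIC))
E
```

```text
time: 5.62
position: [0.4828, 0.2427, 0.2312]
tool_rot: [0.998, -0.062, -0.002, 0.001]
ft_force: [0.4, 0.3, -3.8]
grip_width: 0.053
grip_force: 24.9
[0.48275791 0.24269917 0.23120998] [ 9.98085046e-01 -6.18315072e-02 -1.59398484e-03  7.51360791e-04]
[[309.78647992 118.26886494]] [{'bbox': [256.6, 45.4, 116.7, 114.4], 'p': 0.68}]
199 38
```

View pics/w3z.png

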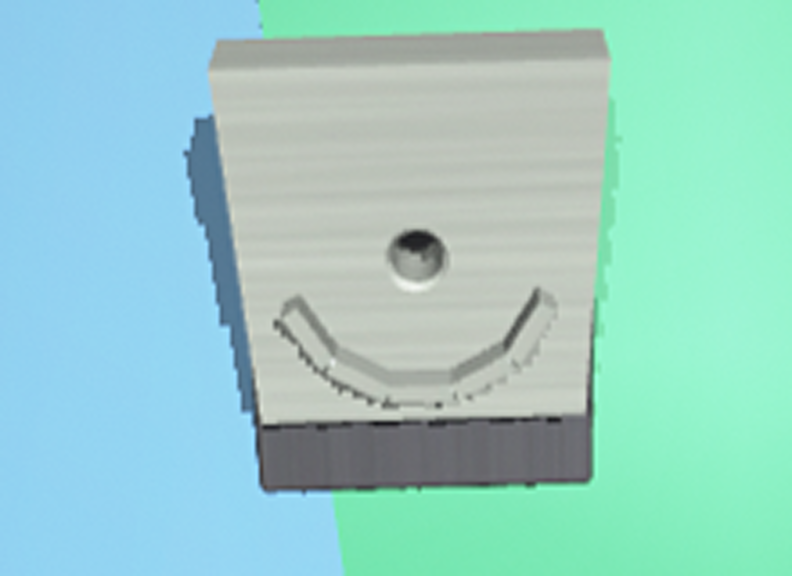

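```bash
cat > deck.py <<'E'
from h import *
def deckT(x,y,yaw,z=.05):
    return R.from_euler("ZY",[yaw,-np.pi/6]).as_matrix(),np.array([x,y,z])
E
python3 - <<'E'
from deck import *
import json
from scipy.optimize import least_squares
c=cam("wrist",json.load(open("w3.json")))
uv=np.array([(417,260),(211,70),(610,60),(262,424),(588,416)])/3.6+[199,38]
L=np.array([(0,0,0),(.045,.045,0),(.045,-.045,0),(-.045,.045,0),(-.045,-.045,0)])
def f(p):
    r,t=deckT(*p);return (proj(c,L@r.T+t)-uv).ravel()
for p0 in ([.585,.24,-.12],[.585,.24,-.12,.05]):
    s=least_squares(f,p0);print(s.x,np.degrees(s.x[2]),s.fun.round(1))
print(atz(c,uv[0],.05))
r,t=deckT(*least_squares(f,[.585,.24,-.12]).x);print(proj(cam("scene"),t),proj(cam("side"),t))
E
```

```text
[ 0.59078174  0.23439973 -0.09782408] -5.604907186243118 [ 0.3  0.4 -0.6  0.3  0.8 -0.2 -0.1 -0.1 -0.6 -0.3]
[ 0.5908703   0.23440155 -0.09781707  0.04926671] -5.60450503304606 [ 0.3  0.4 -0.4  0.3  0.7 -0.1  0.  -0.3 -0.6 -0.5]
[0.59116399 0.23458788 0.05      ]
[[443.02075761 215.11896028]] [[300.3001872  167.15042731]]
```

```bash
python3 -m creep '[{"translation":[35,-2,10],"roll":-1.5,"gripper":50},{"translation":[70,-4,30],"roll":-1.5,"gripper":50},{"translation":[100,-5,55],"roll":-1.5,"gripper":50},{"translation":[106,-5,90],"roll":-1.5,"gripper":50},{"translation":[106,-5,110],"roll":-1.5,"gripper":50}]'
python3 -m creep '[{"translation":[0,0,8],"roll":0,"gripper":50},{"translation":[0,0,18],"roll":0,"gripper":50},{"translation":[0,0,18],"roll":0,"gripper":50},{"translation":[0,0,18],"roll":0,"gripper":50},{"translation":[0,0,18],"roll":0,"gripper":50}]' 12
python3 - <<'E'
from h import *
o=telemetry.get_obs();print(o["position"],R.from_quat(o["tool_rot"]).as_matrix().round(3).tolist())
cv2.imwrite("pics/s4.png",viewer.camera("side")[100:260,200:420])
E
```

```text
time: 6.13
position: [0.5919, 0.2338, 0.1197]
tool_rot: [0.999, -0.05, 0.0, 0.0]
ft_force: [-1.9, 1.0, -5.3]
grip_width: 0.0525
grip_force: 24.9
time: 6.55
position: [0.5904, 0.2363, 0.1063]
tool_rot: [0.999, -0.048, 0.002, -0.0]
ft_force: [0.4, -0.7, -3.8]
grip_width: 0.053
grip_force: 12.0
[0.59044288 0.23634216 0.1063495 ] [[0.995, -0.096, 0.003], [-0.096, -0.995, 0.001], [0.003, -0.001, -1.0]]
```

```bash
python3 -m creep '[{"translation":[-1,1.5,6],"roll":0,"gripper":50},{"translation":[-1,1.5,10],"roll":0,"gripper":50},{"translation":[-1,1.5,12],"roll":0,"gripper":50},{"translation":[-1,1.5,12],"roll":0,"gripper":50}]'
python3 -m creep '[{"translation":[-2.5,0,2.6],"roll":0,"gripper":50},{"translation":[-5,0,5.2],"roll":0,"gripper":50},{"translation":[-7,0,8],"roll":0,"gripper":50},{"translation":[-9,0,11],"roll":0,"gripper":50},{"translation":[-9,0,11],"roll":0,"gripper":50}]'
python3 - <<'E'
from h import *
cv2.imwrite("pics/s5.png",cv2.resize(viewer.camera("side")[90:250,200:420],None,fx=3.6,fy=3.6,interpolation=cv2.INTER_CUBIC))
E
```

```text
time: 6.93
position: [0.5877, 0.2346, 0.0926]
tool_rot: [0.999, -0.048, -0.001, 0.0]
ft_force: [-2.3, -1.2, -0.8]
grip_width: 0.0522
grip_force: 12.0
time: 7.35
position: [0.5792, 0.2358, 0.0811]
tool_rot: [0.999, -0.048, 0.0, -0.0]
ft_force: [1.0, -0.2, -1.1]
grip_width: 0.0524
grip_force: 12.0
```

View pics/s5.png

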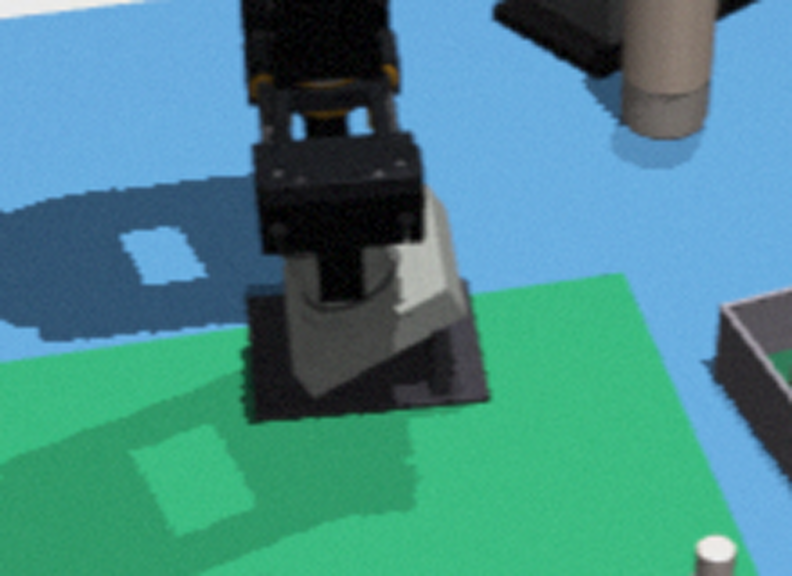

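```bash
python3 -m creep '[{"translation":[-1.5,0,3],"roll":0,"gripper":50},{"translation":[-3,0,5.5],"roll":0,"gripper":50},{"translation":[-3,0,6.5],"roll":0,"gripper":50},{"translation":[-3,0,6.5],"roll":0,"gripper":50}]'
python3 -m creep '[{"translation":[0,0,0],"roll":0,"gripper":70},{"translation":[0,0,0],"roll":0,"gripper":70},{"translation":[0,0,0],"roll":0,"gripper":70},{"translation":[0,0,0],"roll":0,"gripper":70},{"translation":[0,0,0],"roll":0,"gripper":70}]'
python3 -m creep '[{"translation":[0,0,-10],"roll":0,"gripper":72},{"translation":[0,0,-30],"roll":0,"gripper":72},{"translation":[0,0,-70],"roll":0,"gripper":72},{"translation":[-35,0,-105],"roll":0,"gripper":72},{"translation":[-70,0,-130],"roll":0,"gripper":72}]'
python3 -m creep '[{"translation":[-20,0,-5],"roll":0,"gripper":72},{"translation":[-20,0,-5],"roll":0,"gripper":72},{"translation":[-20,0,-5],"roll":0,"gripper":72},{"translation":[-20,0,-5],"roll":0,"gripper":72}]'
python3 - <<'E'
from deck import *
import json
o=telemetry.get_obs();c=cam("wrist",o);im=viewer.camera("wrist");print(o["position"],o["tool_rot"])
json.dump({k:np.array(o[k]).tolist() for k in("position","tool_rot")},open("w6.json","w"))
cv2.imwrite("pics/w6.png",im)
r,t=deckT(.591,.2345,-.0978)
a=np.linspace(0,2*np.pi,60)
for R_,z in((.027,.04),(.009,.04)):
    p=proj(c,np.c_[R_*np.cos(a),R_*np.sin(a),0*a+z]@r.T+t);im=cv2.polylines(im.copy(),[np.round(p*16).astype(np.int32)],True,(0,0,255),1,shift=4)
q=proj(c,t+r[:,2]*.04)[0].astype(int);x0,y0=max(q[0]-110,0),max(q[1]-80,0);print(x0,y0)
cv2.imwrite("pics/w6z.png",cv2.resize(im[y0:y0+160,x0:x0+220],None,fx=3.6,fy=3.6,interpolation=cv2.INTER_CUBIC))
E
```

```text
time: 7.73
position: [0.5789, 0.2362, 0.0779]
tool_rot: [0.999, -0.048, 0.003, -0.001]
ft_force: [-0.2, -2.2, 12.2]
grip_width: 0.0522
grip_force: 12.0
time: 8.15
position: [0.5759, 0.2358, 0.0745]
tool_rot: [0.999, -0.048, -0.001, 0.0]
ft_force: [-0.0, -0.5, 0.2]
grip_width: 0.0693
grip_force: 0.0
time: 8.57
position: [0.5164, 0.2419, 0.2024]
tool_rot: [0.999, -0.049, 0.003, -0.001]
ft_force: [0.4, 0.6, 0.1]
grip_width: 0.0719
grip_force: 0.0
time: 8.9
position: [0.4949, 0.2438, 0.2049]
tool_rot: [0.999, -0.048, 0.001, -0.0]
ft_force: [0.8, -0.2, 0.0]
grip_width: 0.0723
grip_force: 0.0
[0.49493685 0.24384386 0.20489875] [ 9.98841127e-01 -4.81220983e-02  8.00517950e-04 -1.63250920e-04]
211 69
```

View pics/w6z.png

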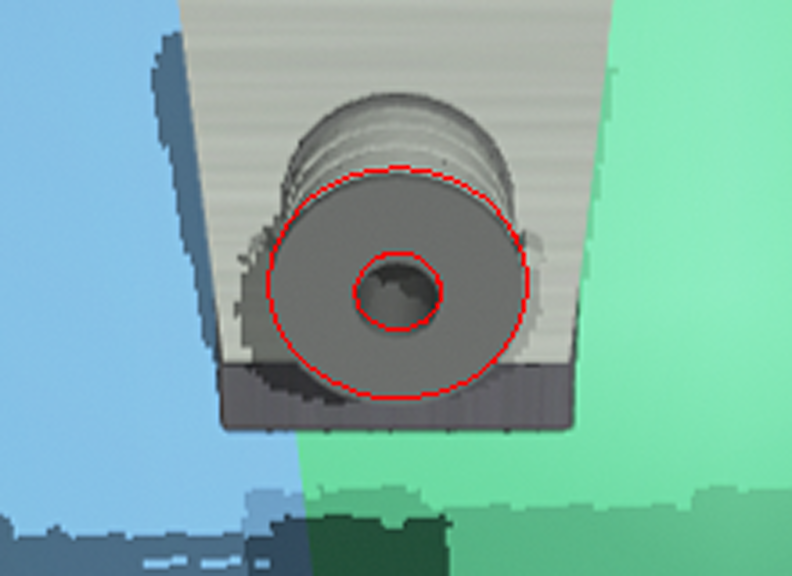

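```bash
python3 -m creep '[{"translation":[5,30,-5],"roll":0,"gripper":50},{"translation":[10,70,-12],"roll":0,"gripper":50},{"translation":[15,110,-12],"roll":0,"gripper":50},{"translation":[20,150,-12],"roll":0,"gripper":50},{"translation":[25,190,-12],"roll":0,"gripper":50}]' >/dev/null
python3 -m creep '[{"translation":[5,40,0],"roll":0,"gripper":50},{"translation":[10,80,0],"roll":0,"gripper":50},{"translation":[10,80,0],"roll":0,"gripper":50},{"translation":[10,80,0],"roll":0,"gripper":50},{"translation":[10,80,0],"roll":0,"gripper":50}]'
python3 - <<'E'
from h import *
import json
o=telemetry.get_obs();c=cam("wrist",o);im=viewer.camera("wrist");print(o["position"],R.from_quat(o["tool_rot"]).as_matrix().round(4).tolist())
json.dump({k:np.array(o[k]).tolist() for k in("position","tool_rot")},open("w7.json","w"))
for t in("pin","pin_block"):print(viewer.recognise("wrist",t)[:1])
cv2.imwrite("pics/w7.png",im)
q=proj(c,(.509,-.027,.1))[0].astype(int);x0,y0=max(q[0]-80,0),max(q[1]-60,0);print(x0,y0)
cv2.imwrite("pics/w7z.png",cv2.resize(im[y0:y0+120,x0:x0+160],None,fx=5,fy=5,interpolation=cv2.INTER_CUBIC))
E
```

```text
time: 9.78
position: [0.5031, -0.0287, 0.2158]
tool_rot: [0.999, -0.049, -0.001, -0.0]
ft_force: [-0.9, 0.1, -1.6]
grip_width: 0.05
grip_force: 0.0
[ 0.50309468 -0.02874445  0.2158147 ] [[0.9952, -0.098, -0.0014], [-0.098, -0.9952, 0.0009], [-0.0015, -0.0008, -1.0]]
[{'bbox': [308.3, 221.3, 27.5, 37.1], 'p': 0.8}]
[{'bbox': [276.7, 183.1, 94.4, 100.1], 'p': 0.79}]
238 180
```

View pics/w7z.png

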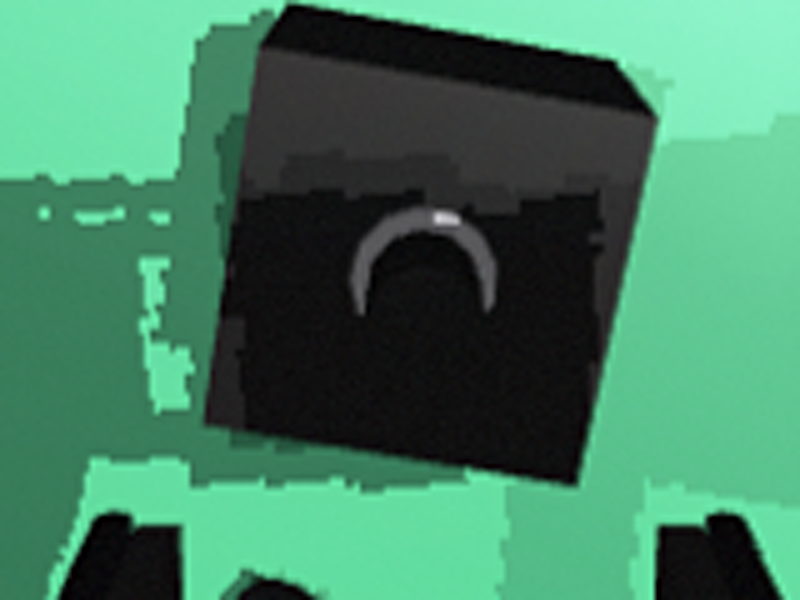

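```bash
python3 - <<'E'
from h import *
import json
c=cam("wrist",json.load(open("w7.json")))
f=lambda p:(238+p[0]/5,180+p[1]/5)
C=[atz(c,f(p),.072) for p in[(262,48),(657,118),(578,485),(206,423)]]
print(np.mean(C,0),[np.linalg.norm(C[i]-C[i-1]).round(4) for i in range(4)])
print(atz(c,f((423.5,279)),.076))
m=np.mean(C,0);a=np.linspace(0,6.28,200)
p=(proj(c,np.c_[m[0]+.013*np.cos(a),m[1]+.013*np.sin(a),0*a+.076])-[238,180])*5;print(p.min(0),p.max(0))
o=telemetry.get_obs();print(o["position"])
E
```

```text
[ 0.50562349 -0.03078857  0.072     ] [np.float64(0.0693), np.float64(0.0689), np.float64(0.0694), np.float64(0.0693)]
[ 0.50605187 -0.03042725  0.076     ]
[351.64173633 208.81623593] [499.94866489 351.59636114]
[ 0.50273433 -0.02699083  0.2161975 ]
```

```bash
python3 -m creep '[{"translation":[3,2.5,30],"roll":0,"gripper":50},{"translation":[3,2.5,65],"roll":0,"gripper":50},{"translation":[3,2.5,95],"roll":0,"gripper":50},{"translation":[3,2.5,112],"roll":0,"gripper":50},{"translation":[3,2.5,117],"roll":0,"gripper":50}]' >/dev/null
python3 -m creep '[{"translation":[0,0,0],"roll":0,"gripper":45},{"translation":[0,0,0],"roll":0,"gripper":35},{"translation":[0,0,0],"roll":0,"gripper":16},{"translation":[0,0,0],"roll":0,"gripper":16},{"translation":[0,0,0],"roll":0,"gripper":16}]' 15
python3 -m creep '[{"translation":[0,0,0],"roll":0,"gripper":16},{"translation":[0,0,0],"roll":0,"gripper":16},{"translation":[0,0,0],"roll":0,"gripper":16},{"translation":[0,0,0],"roll":0,"gripper":16},{"translation":[0,0,0],"roll":0,"gripper":16}]'
```

```text
time: 10.77
position: [0.5064, -0.0312, 0.1008]
tool_rot: [0.999, -0.048, 0.001, 0.0]
ft_force: [0.2, 0.4, 1.1]
grip_width: 0.0259
grip_force: 0.0
time: 11.18
position: [0.5061, -0.0312, 0.1005]
tool_rot: [0.999, -0.048, 0.001, 0.0]
ft_force: [-0.7, 0.9, 6.7]
grip_width: 0.0193
grip_force: 15.0
```

```bash
python3 -m creep '[{"translation":[0,0,-15],"roll":0,"gripper":16},{"translation":[0,0,-35],"roll":0,"gripper":16},{"translation":[0,0,-50],"roll":0,"gripper":16},{"translation":[0,0,-56],"roll":0,"gripper":16},{"translation":[0,0,-56],"roll":0,"gripper":16}]'
python3 -m creep '[{"translation":[0,0,0],"roll":0,"gripper":16},{"translation":[0,0,0],"roll":0,"gripper":16}]'
```

```text
time: 11.6
position: [0.5064, -0.0314, 0.1568]
tool_rot: [0.999, -0.048, 0.001, 0.0]
ft_force: [-0.2, 0.0, -0.6]
grip_width: 0.0194
grip_force: 15.0
time: 11.77
position: [0.5051, -0.031, 0.1548]
tool_rot: [0.999, -0.048, -0.001, -0.0]
ft_force: [1.4, 0.4, -0.7]
grip_width: 0.0195
grip_force: 15.0
```

```bash
python3 -m creep '[{"translation":[-12,0,0],"roll":0,"gripper":16},{"translation":[-23,0,2],"roll":0,"gripper":16},{"translation":[-33,0,6],"roll":0,"gripper":16},{"translation":[-43,0,11],"roll":0,"gripper":16},{"translation":[-43.5,0,11],"roll":0,"gripper":16}]'
python3 -m creep '[{"translation":[0,0,0],"roll":0,"gripper":16},{"translation":[-5,0,-8.6],"roll":0,"gripper":16},{"translation":[-15,0,-26],"roll":0,"gripper":16},{"translation":[-15,0,-60],"roll":0,"gripper":16},{"translation":[-15,0,-75],"roll":0,"gripper":16}]' 30
python3 - <<'E'
from h import *
import json
o=telemetry.get_obs();print(o["position"],o["tool_rot"])
json.dump({k:np.array(o[k]).tolist() for k in("position","tool_rot")},open("s8.json","w"))
for n in("side","scene"):
    im=viewer.camera(n);c=cam(n);cv2.imwrite(f"pics/{n}8.png",im)
    q=proj(c,np.array(o["position"])+[0,0,-.04])[0].astype(int);x0,y0=q[0]-50,q[1]-60;print(n,x0,y0)
    a=im[y0:y0+120,x0:x0+80]
    b=cv2.resize(a,None,fx=5,fy=5,interpolation=cv2.INTER_CUBIC)
    out=b if n=="side" else np.hstack([out,b])
cv2.imwrite("pics/b8.png",out)
E
```

```text
time: 12.18
position: [0.4602, -0.0264, 0.1433]
tool_rot: [0.999, -0.048, -0.002, -0.001]
ft_force: [1.3, 1.0, 0.2]
grip_width: 0.0194
grip_force: 15.0
time: 12.6
position: [0.4478, -0.0256, 0.2223]
tool_rot: [0.999, -0.048, 0.001, 0.0]
ft_force: [0.5, 0.2, 0.2]
grip_width: 0.019
grip_force: 30.0
[ 0.44779056 -0.02563567  0.22230622] [ 9.98842611e-01 -4.80861062e-02  1.02568366e-03  3.35593054e-04]
side 176 157
scene 250 79
```

View pics/b8.png

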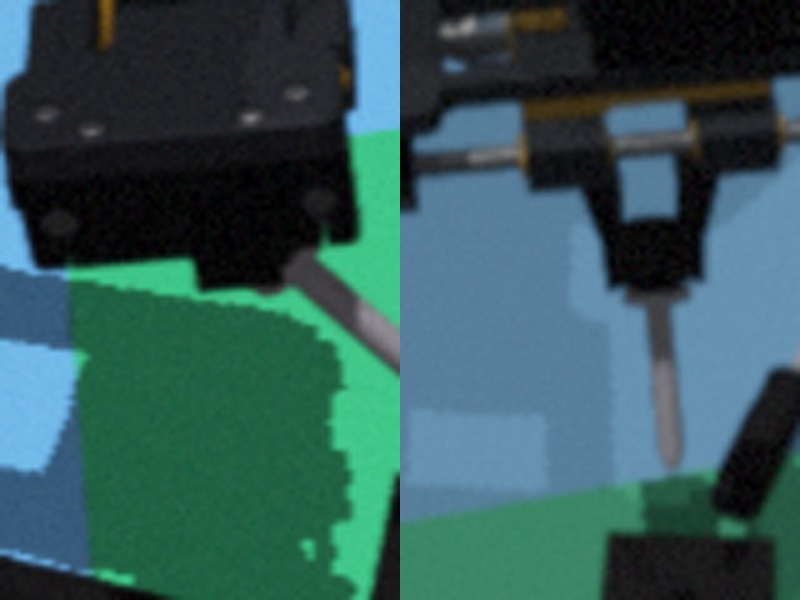

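```bash
python3 - <<'E'
from h import *
import json
o=json.load(open("s8.json"));P=np.array(o["position"]);M=R.from_quat(o["tool_rot"]).as_matrix();u=M[:,0]
c=cam("side");s=cam("scene");im=cv2.imread("pics/side8.png").astype(int)
for th in(24,28,30,32,36):
    a=np.radians(th);d=np.sin(a)*u+np.array([0,0,-np.cos(a)])
    q=proj(c,[P+d*.030,P+d*.0925]);v=q[1]-q[0];print(th,q.round(1).tolist(),"ang",np.degrees(np.arctan2(v[1],v[0])).round(1),"scene tip",proj(s,P+d*.0925).round(1))
g=cv2.cvtColor(im.astype(np.uint8),cv2.COLOR_BGR2HSV)[...,1]
for y in range(208,262,4): print(y,np.where(g[y,225:300]<90)[0]+225)
E
```

```text
24 [[234.4, 209.7], [257.5, 238.8]] ang 51.6 scene tip [[303.4 170.1]]
28 [[235.8, 209.1], [261.5, 237.0]] ang 47.4 scene tip [[303.7 171.5]]
30 [[236.4, 208.7], [263.4, 236.0]] ang 45.3 scene tip [[303.8 172.1]]
32 [[237.0, 208.3], [265.3, 234.9]] ang 43.3 scene tip [[303.9 172.6]]
36 [[238.2, 207.6], [268.9, 232.7]] ang 39.3 scene tip [[304.2 173.5]]
208 [229 230 231 233 234 235 236 237 238]
212 [225 228 229 232 233 234 235 236 237 238 239 240 241 242]
216 [238 239 240 241 242 243 244 245 246 247]
220 [243 244 245 246 247 248 249 250 251 252]
224 [248 249 250 251 252 253 254 255 256 257]
228 [252 253 254 255 256 257 258 259 260 261]
232 [257 258 259 260 261 262 263 264]
236 []
240 []
244 []
248 []
252 []
256 [255 256 257 258 259 260 261 262 263 264 265 266 267 268 269 270 271 272
 273 274 275 276 277 278 279 280 281 282 283 284 285 286 287 288 289 290
 291 292 293 294 295 296 297 298 299]
260 [256 257 258 260 261 262 263 264 265 266 267 268 269 270 271 272 273 274
 275 276 277 278 279 280 281 282 283 284 285 286 287 288 289 290 291 292
 293 294 295 296 297 298 299]
```

```bash
python3 -m creep '[{"translation":[5,-20,0],"roll":0,"gripper":16},{"translation":[10,-55,0],"roll":0,"gripper":16},{"translation":[15,-90,0],"roll":0,"gripper":16},{"translation":[20,-125,0],"roll":0,"gripper":16},{"translation":[25,-160,0],"roll":0,"gripper":16}]'>/dev/null
python3 -m creep '[{"translation":[5,-35,0],"roll":0,"gripper":16},{"translation":[10,-70,5],"roll":0,"gripper":16},{"translation":[15,-100,15],"roll":0,"gripper":16},{"translation":[17,-113,25],"roll":0,"gripper":16},{"translation":[17,-113,30],"roll":0,"gripper":16}]'>/dev/null
python3 -m creep '[{"translation":[0,0,0],"roll":0,"gripper":16},{"translation":[0,0,0],"roll":0,"gripper":16},{"translation":[0,0,0],"roll":0,"gripper":16}]'
python3 -c "
from h import *
P=[]
for k in range(3):
    o=telemetry.get_obs();P.append(o['position']);viewer.camera('side')
print(np.array(P).round(4),o['tool_rot'])"
```

```text
time: 13.78
position: [0.5152, 0.2408, 0.1895]
tool_rot: [0.999, -0.049, -0.0, 0.0]
ft_force: [-0.5, 0.5, 0.0]
grip_width: 0.0194
grip_force: 30.0
[[0.5152 0.2408 0.1895]
 [0.5155 0.2408 0.1899]
 [0.5156 0.241  0.1901]] [ 9.98797534e-01 -4.90249211e-02  2.00732138e-04  5.50995461e-05]
```

```bash
python3 -m creep '[{"translation":[0,-1,6],"roll":0,"gripper":16},{"translation":[0,-1,13],"roll":0,"gripper":16},{"translation":[0,-1,13],"roll":0,"gripper":16},{"translation":[0,-1,13],"roll":0,"gripper":16}]'
python3 - <<'E'
from deck import *
o=telemetry.get_obs();P=np.array(o["position"]);print(P)
r,t=deckT(.591,.2345,-.0978);u=np.array([.9952,-.0976,0])
a=np.linspace(0,2*np.pi,60);out=[]
for n in("side","scene"):
    im=viewer.camera(n);c=cam(n);cv2.imwrite(f"pics/{n}9.png",im)
    q=proj(c,t+r[:,2]*.06)[0].astype(int);x0,y0=q[0]-40,q[1]-50;print(n,x0,y0)
    b=cv2.resize(im[y0:y0+100,x0:x0+80],None,fx=5,fy=5,interpolation=cv2.INTER_CUBIC)
    def dr(X,col,cl):
        cv2.polylines(b,[np.round(((proj(c,X)-[x0,y0])*5+2)*8).astype(np.int32)],cl,col,1,shift=3)
    dr(np.c_[.009*np.cos(a),.009*np.sin(a),0*a+.04]@r.T+t,(0,0,255),True)
    dr(np.array([t+r[:,2]*.04,t+r[:,2]*.08]),(0,0,255),False)
    th=np.radians(33);d=np.sin(th)*u-np.array([0,0,np.cos(th)]);dr(np.array([P+d*.03,P+d*.0925]),(0,255,255),False)
    out.append(b)
cv2.imwrite("pics/b9.png",np.hstack(out))
E
```

```text
time: 14.27
position: [0.515, 0.2429, 0.1758]
tool_rot: [0.999, -0.048, -0.001, 0.0]
ft_force: [0.9, -0.2, 0.1]
grip_width: 0.0199
grip_force: 30.0
[0.51498513 0.24291416 0.17583842]
side 242 94
scene 404 137
```

View pics/b9.png

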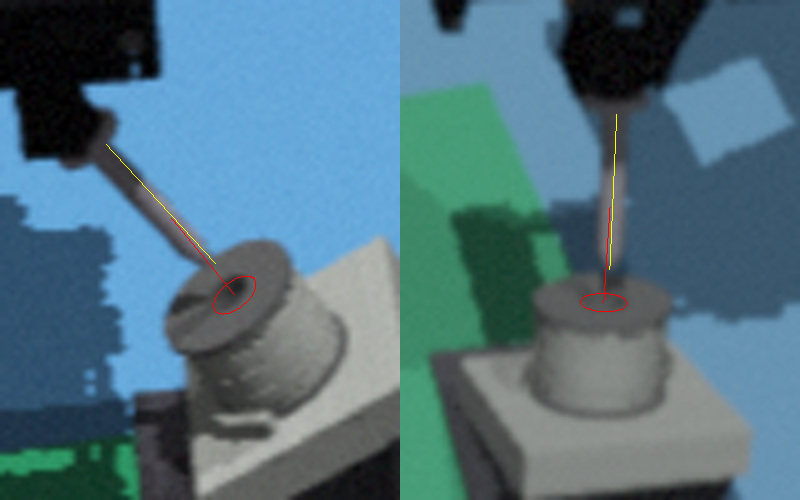

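```bash
python3 -m creep '[{"translation":[2,2.5,0],"roll":0,"gripper":16},{"translation":[5,2.5,5],"roll":0,"gripper":16},{"translation":[8,2.5,10],"roll":0,"gripper":16},{"translation":[11,2.5,15.6],"roll":0,"gripper":16},{"translation":[11,2.5,15.6],"roll":0,"gripper":16}]' 15
python3 -m creep '[{"translation":[3,0,5],"roll":0,"gripper":16},{"translation":[6,0,10],"roll":0,"gripper":16},{"translation":[9,0,15.6],"roll":0,"gripper":16},{"translation":[9,0,15.6],"roll":0,"gripper":16}]'
```

```text
time: 14.78
position: [0.5264, 0.2393, 0.1596]
tool_rot: [0.999, -0.048, -0.001, 0.0]
ft_force: [-0.7, 0.3, -0.4]
grip_width: 0.0195
grip_force: 15.0
time: 15.12
position: [0.5353, 0.2385, 0.1441]
tool_rot: [0.999, -0.048, -0.001, 0.0]
ft_force: [-0.6, 0.4, -1.0]
grip_width: 0.0195
grip_force: 15.0
```

```bash
python3 -m creep '[{"translation":[3,-1,4],"roll":0,"gripper":16},{"translation":[6,-1,9],"roll":0,"gripper":16},{"translation":[8,-1,13],"roll":0,"gripper":16},{"translation":[9,-1,15],"roll":0,"gripper":16},{"translation":[9,-1,15],"roll":0,"gripper":16}]'
python3 -m creep '[{"translation":[1,0,2],"roll":0,"gripper":16},{"translation":[2,0,3.5],"roll":0,"gripper":16},{"translation":[3,0,5.2],"roll":0,"gripper":16},{"translation":[3,0,5.2],"roll":0,"gripper":16}]'
```

```text
time: 15.53
position: [0.5444, 0.2388, 0.1298]
tool_rot: [0.999, -0.048, -0.0, 0.0]
ft_force: [0.0, -0.7, -0.2]
grip_width: 0.0196
grip_force: 15.0
time: 15.87
position: [0.5474, 0.2386, 0.125]
tool_rot: [0.999, -0.048, -0.0, -0.0]
ft_force: [0.7, 0.7, -0.6]
grip_width: 0.0192
grip_force: 15.0
```

```bash
python3 -m creep '[{"translation":[2,0,3.5],"roll":0,"gripper":16},{"translation":[4,0,7],"roll":0,"gripper":16},{"translation":[6,0,10.4],"roll":0,"gripper":16},{"translation":[7,0,12],"roll":0,"gripper":16},{"translation":[7,0,12],"roll":0,"gripper":16}]'
python3 -m creep '[{"translation":[0.5,0,1],"roll":0,"gripper":16},{"translation":[1,0,2],"roll":0,"gripper":16},{"translation":[2,0,3.5],"roll":0,"gripper":16},{"translation":[2.5,0,4.5],"roll":0,"gripper":16},{"translation":[2.5,0,4.5],"roll":0,"gripper":16}]'
```

```text
time: 16.28
position: [0.5544, 0.2379, 0.1126]
tool_rot: [0.999, -0.048, -0.0, 0.0]
ft_force: [-0.0, -0.2, -0.2]
grip_width: 0.0192
grip_force: 15.0
time: 16.7
position: [0.5566, 0.2378, 0.1091]
tool_rot: [0.999, -0.048, -0.0, -0.0]
ft_force: [-1.8, 0.7, 2.5]
grip_width: 0.0195
grip_force: 15.0
```

```bash
python3 -m creep '[{"translation":[0.5,0,1],"roll":0,"gripper":16},{"translation":[1,0,2],"roll":0,"gripper":16},{"translation":[1,0,2],"roll":0,"gripper":16},{"translation":[1,0,2],"roll":0,"gripper":16}]'
python3 -m creep '[{"translation":[0,0,-1],"roll":0,"gripper":40},{"translation":[0,0,-1],"roll":0,"gripper":40},{"translation":[0,0,-1],"roll":0,"gripper":40},{"translation":[0,0,-1],"roll":0,"gripper":40},{"translation":[0,0,-1],"roll":0,"gripper":40}]'
python3 -m creep '[{"translation":[0,0,-10],"roll":0,"gripper":40},{"translation":[0,0,-30],"roll":0,"gripper":40},{"translation":[0,0,-60],"roll":0,"gripper":40},{"translation":[-25,0,-90],"roll":0,"gripper":40},{"translation":[-50,0,-95],"roll":0,"gripper":40}]'
python3 -m creep '[{"translation":[-20,0,0],"roll":0,"gripper":40},{"translation":[-20,0,0],"roll":0,"gripper":40},{"translation":[-20,0,0],"roll":0,"gripper":40},{"translation":[-20,0,0],"roll":0,"gripper":40}]'
python3 - <<'E'
from deck import *
o=telemetry.get_obs();print(o["position"]);r,t=deckT(.591,.2345,-.0978);a=np.linspace(0,2*np.pi,60)
for n in("side","wrist"):
    c=cam(n,o);im=viewer.camera(n);print(n,viewer.recognise(n,"pin")[:1])
    pts=np.vstack([np.c_[q*np.cos(a),q*np.sin(a),0*a+z] for q,z in((.013,.04),(.013,.044),(.01,.07))])@r.T+t
    p=proj(c,pts);print("expected pin bbox if home",p.min(0),p.max(0)-p.min(0))
    cv2.imwrite(f"pics/{n}10.png",im)
    hsv=cv2.cvtColor(im,cv2.COLOR_BGR2GRAY)
    m=proj(c,t+r[:,2]*.0701)[0].round().astype(int)
    print("grip top px",m);
    # dark grip blob
    x0,y0=m-40;b=(hsv[y0:y0+80,x0:x0+80]<45).astype(np.uint8)
    k,l,s,ce=cv2.connectedComponentsWithStats(b)
    print([(s[i].tolist(),(ce[i]+[x0,y0]).round(1).tolist()) for i in range(1,k) if s[i,4]>60],x0,y0)
    g=(proj(c,np.vstack([np.c_[.01*np.cos(a),.01*np.sin(a),0*a+z] for z in(.044,.07)])@r.T+t));print("grip exp",g.min(0).round(1),g.max(0).round(1))
E
```

```text
time: 17.03
position: [0.5572, 0.2378, 0.1087]
tool_rot: [0.999, -0.048, -0.0, -0.0]
ft_force: [-4.4, 0.2, 12.3]
grip_width: 0.0193
grip_force: 15.0
time: 17.45
position: [0.5578, 0.2375, 0.1073]
tool_rot: [0.999, -0.048, -0.0, 0.0]
ft_force: [0.5, 0.4, -0.7]
grip_width: 0.0386
grip_force: 0.0
time: 17.87
position: [0.512, 0.2432, 0.2081]
tool_rot: [0.999, -0.049, 0.006, -0.002]
ft_force: [-0.6, 0.4, 1.5]
grip_width: 0.0397
grip_force: 0.0
time: 18.2
position: [0.4892, 0.2445, 0.2032]
tool_rot: [0.999, -0.048, 0.001, -0.0]
ft_force: [1.0, -0.3, -0.2]
grip_width: 0.0402
grip_force: 0.0
[0.48919327 0.24448181 0.20319859]
side [{'bbox': [274.3, 136.1, 18.7, 22.0], 'p': 0.52}]
expected pin bbox if home [274.34393339 136.81946913] [20.19047871 21.1873838 ]
grip top px [279 141]
[([35, 38, 15, 16, 152], [280.9, 146.6])] 239 101
grip exp [274.3 136.8] [291.9 155.2]
wrist [{'bbox': [305.7, 132.6, 34.7, 48.1], 'p': 0.94}]
expected pin bbox if home [303.56018924 125.42051022] [35.19641407 51.35708459]
grip top px [321 165]
[([26, 13, 29, 42, 992], [321.2, 158.4])] 281 125
grip exp [306.5 132.1] [335.6 176.8]
```

```bash
python3 -c "
from rig import hand_in
print(hand_in())"
```

```text
the job is handed in; nothing more can be done
None
```

The job is handed in, but the interface returned no verdict. By my measurements, the larger reel lies flat on the deck about 1 mm off the hole, and the pin is through both with its collar down on the reel, judging by a 12 N push and the side camera. The gripper was clear of everything at about 18 s, and no move went near the smaller reel or the flux bottle.

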